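# Call a refill for the nearly empty bin

### The arm

A 7-joint arm with a two-finger parallel gripper is mounted at the origin on a cart in front of the work surface, level with it; the furniture and walls round the work are solid. World frame = base frame: x ahead of the robot, y to its left, z up, the work surface at z = 0. Lengths are in mm, angles in degrees, forces in N, time in s.
With the tool pointing down it reaches from about 350 to 900 mm from the base axis. Payload 8.1 kg.
Tool frame: the origin (TCP) lies between the finger pads; the fingertips stand 14 mm ahead of it and the grasp point (between the pads) lies 5 mm behind it; x points along the fingers, z is the direction in which the jaws open and shut, and the axes are right-handed (so a half turn about x gives the same grasp; the last joint's range is limited). The gripper opens to 85 mm and grips with 20 to 120 N. Pads are 22 mm wide; open, the fingers measure 114 mm over their backs; the gripper's body (76 mm by 85 mm) begins 54 mm behind the grasp point. The pads swing forward as they close: fully open they stand 13 mm farther back than shut.
Start: joints at [-72.342, 24.895, 1.432, 90.138, -0.665, 64.973, -4.303], TCP at [249.617, 573.003, 245.323] pointing down, gripper open.
Joint ranges: [-149.89, 149.89], [-25.12, 119.58], [-72.63, 75.52], [4.76, 147.25], [-75.54, 255.54], [6.69, 114.76], [-157.13, 157.13]. Speed limits (degrees/s): [127.2, 127.2, 172.46, 172.46, 180, 180, 180].

### API

Orientations are given as a 3x3 rotation matrix whose columns are the frame's x, y, z axes.
In Python, from station import r gives the robot as it stands. Calls block until the motion is done:
- r.reach(position, orientation): joint-space move of the TCP to a pose.
- r.move_l(position, attitude=None, v=150): straight line of the TCP; attitude=None keeps the orientation; v is the mean speed in mm/s.
- r.goto_joints(angles): joint-space move.
- r.open_gripper() and r.close(newtons=None): open the fingers fully, or close them until they stop; newtons is the grip in N (None keeps the last).
- r.wait(seconds).
- r.inverse_kinematics(position, orientation): joint angles nearest the present ones, or None.
- r.observe(): the state.
- r.read_camera(name): name is "scene" or "side" or "wrist"; returns a dict with "image" (420x560x3 uint8, blue, green, red), "K" (3x3 intrinsics, pixels), "k1" (the pictures are not rectified: a ray, as slopes to the right and down, at radius r is drawn at 1 + k1 r^2 times it, then the intrinsics apply), "position" and "rotation" of the camera in the world; the wrist camera has in their place "hand_eye" (4x4, takes a point from camera to tool coordinates, whose origin is the TCP and whose axes are the tool frame's). Camera axes: x right, y up, looking along -z (the intrinsics and any distortion apply to the point x, -y, -z); pixel columns grow to the right and rows downward; lengths in mm; the calibration is good to about 2 mm. A picture is of the moment at which its call begins: read the wrist's pose just before it. There is no depth.
A pose or a line that the arm cannot do raises r.IKError and nothing moves.
- r.job_done(): hands the job in, once; it reports no verdict.
Trained networks look in the newest picture that a camera, given by its name, has taken for a name from the list of things; names that differ only in an ending like _2 or _b are one class to them, and where a whole thing is asked for, a point or a joint stands for the part that bears it (a point fixed in the world has none). Each returns a list of dicts, best first, with "score" (0 to 1); they miss things now and then, are a little off and sometimes report something else, mostly with a low value. They report only what shows in the picture. A call takes as long as a camera call.
- r.cut_out(camera, thing): "pixels" (420x560 bool, what is visible of it) and "xy" ([column, row] in pixels, amid what is visible of it).
The state is a dict: "t": time; "qpos": joint angles; "joint_velocities": joint speeds; "effort": joint torques, N m; "tool_pos": TCP position; "orientation": TCP orientation; "ft_force": force on the tool from outside, world axes, zero at the start; "wrist_torque": the same for the moment, N m; "opening": finger opening in mm.
Only numpy, scipy, OpenCV 4.12 (cv2) and the standard library are available. Lean on these libraries where they do the work, as an engineer would, in place of code of your own. Each camera call takes 0.05 s, during which the arm holds its last target.

### The job

Three parts bins stand on the table, each with a refill rocker in front of it, and one bin has nearly run out: only a small heap of parts is left in it, with bare floor behind. Call its refill: with the fingertips, gently press the raised front end of that bin's rocker down until it is fully over, then draw the hand back. Leave the bins, the other two stands with their rockers (one is already over) and all other things as they are, and grasp nothing.

Things in the scene. Friction and masses are not known exactly. Their poses are not given: they have to be found in the camera images.
- bay_low: Fixed aluminium stand, one of three alike. Origin on the table; x points from its rocker (front) to its bin (back, away from the robot), z up. Base 6 mm thick: 135 x 112 mm under the bin (x -35 to +100 mm), then a tongue 58 mm wide to x -147 mm. Rocker pivot along y at x -90, z 32 mm; two pivot cheeks at y +-22 mm, tops at z 38 mm. It carries the small bin that is nearly empty (bin_low).
- rocker_low (a joint): Grey plastic see-saw plate, 90 x 36 x 6 mm, on the stand of the nearly empty bin. 0 rad: front end (nearest the robot) raised 10 mm above the pivot; 0.45 rad: fully over, front end down on its stop. Light friction (0.06 N m, about 2 N at the front end), no spring: stays where left. Starts raised (0 to 0.08 rad).
- rocker_low_front (a point): Point on the middle of the top face of the rocker on the stand of the nearly empty bin, 35 mm in front of the pivot: the place where a finger presses. It moves with the rocker: height about 43 mm when raised (0 rad), about 27 mm when fully over.
- bay_full: Fixed aluminium stand, one of three alike. Origin on the table; x points from its rocker (front) to its bin (back, away from the robot), z up. Base 6 mm thick: 135 x 112 mm under the bin (x -35 to +100 mm), then a tongue 58 mm wide to x -147 mm. Rocker pivot along y at x -90, z 32 mm; two pivot cheeks at y +-22 mm, tops at z 38 mm. It carries the small well-filled bin (bin_full).
- rocker_full (a joint): Grey plastic see-saw plate, 90 x 36 x 6 mm, on the stand of the well-filled small bin. 0 rad: front end (nearest the robot) raised 10 mm above the pivot; 0.45 rad: fully over, front end down on its stop. Light friction (0.06 N m, about 2 N at the front end), no spring: stays where left. Starts raised (0 to 0.08 rad).
- rocker_full_front (a point): Point on the middle of the top face of the rocker on the stand of the well-filled small bin, 35 mm in front of the pivot: the place where a finger presses. It moves with the rocker: height about 43 mm when raised (0 rad), about 27 mm when fully over.
- bay_large: Fixed aluminium stand, one of three alike. Origin on the table; x points from its rocker (front) to its bin (back, away from the robot), z up. Base 6 mm thick: 135 x 112 mm under the bin (x -35 to +100 mm), then a tongue 58 mm wide to x -147 mm. Rocker pivot along y at x -90, z 32 mm; two pivot cheeks at y +-22 mm, tops at z 38 mm. It carries the large bin full of levers (bin_large).
- rocker_large (a joint): Grey plastic see-saw plate, 90 x 36 x 6 mm, on the stand of the large bin. 0 rad: front end (nearest the robot) raised 10 mm above the pivot; 0.45 rad: fully over, front end down on its stop. Light friction (0.06 N m, about 2 N at the front end), no spring: stays where left. Starts already over (0.40 to 0.45 rad) and must stay as it is.
- rocker_large_front (a point): Point on the middle of the top face of the rocker on the stand of the large bin, 35 mm in front of the pivot: the place where a finger presses. It moves with the rocker: height about 43 mm when raised (0 rad), about 27 mm when fully over.
- bin_low: Small blue open-front bin, 108 x 90 x 63 mm, nearly empty: only a small heap of loose parts in the front half; bare blue floor and pale back wall show behind it. Open right across the top. Loose; origin at the centre of its underside, which stands on the 6 mm base of its stand.
- bin_full: Small blue open-front bin, 108 x 90 x 63 mm, well filled: mixed dark and metal parts cover its whole floor. Flat blue strips along the tops of its side walls narrow its opening. Loose; origin at the centre of its underside, which stands on the 6 mm base of its stand.
- bin_large: Large blue open-front bin, 128 x 96 x 77 mm, full of black levers. Loose; origin at the centre of its underside, which stands on the 6 mm base of its stand.
- spring_tin: Round flat metal tin, 60 mm across, 24 mm high, loose on the table beside the stands. Origin at the centre of its underside. Bystander, to be left alone.
- raw_body: Plain grey metal bar, 18 x 90 x 17 mm (long along its y), loose on the table beside the stands. Origin at the centre of its underside. Bystander, to be left alone.
- oiler: Small oiler bottle, 32 mm across, 108 mm high with its spout, loose on the table beside the stands. Origin at the centre of its underside. Bystander, to be left alone.
- marker: Felt marker lying down, 126 mm long, 12 mm thick, loose on the table beside the stands. Origin at the centre of its underside. Bystander, to be left alone.

How it is judged:
By the outcome, as a careful person would: the job done as asked, in the order asked, and still so for the second after the job is handed in, with the robot touching nothing.
It also fails if it takes over 35 s, if anything falls off the work surface, if the arm or the gripper's body presses on something with over 40 N, if the wrist force passes 120 N, or if a joint passes its speed limit or range.

## Working session

There is one attempt and no reset: what is moved stays moved. The work goes in short steps, each a Python script; the robot and the scene stay as the last script left them, time stands still between calls to the robot, and variables do not carry over. Pictures are saved under pics/ and viewed, and the job is handed in when it is done.

```bash
mkdir -p pics; ls; python3 - <<'E'
from station import r
import cv2,numpy as np
for c in ["scene","side","wrist"]:
    d=r.read_camera(c); cv2.imwrite(f"pics/{c}0.png",d["image"])
    print(c,{k:(np.round(v,3).tolist() if k!="image" else 0) for k,v in d.items()})
    for t in ["rocker_low","rocker_full","rocker_large","bin_low","bin_full","bin_large"]:
        print(t,[(round(x["score"],2),np.round(x["xy"]).tolist(),int(x["pixels"].sum())) for x in r.cut_out(c,t)][:3])
s=r.observe();print(s)
E
```

```text
pics
scene {'image': 0, 'K': [[387.454, 0.0, 278.313], [0.0, 387.454, 206.889], [0.0, 0.0, 1.0]], 'k1': -0.065, 'position': [5.922, -280.976, 863.22], 'rotation': [[0.514, 0.676, -0.528], [-0.857, 0.413, -0.306], [0.011, 0.61, 0.792]]}
rocker_low [(0.77, [409.0, 272.0], 421)]
rocker_full [(0.83, [183.0, 184.0], 254), (0.69, [285.0, 175.0], 1893), (0.53, [262.0, 204.0], 1202)]
rocker_large [(0.89, [256.0, 206.0], 400)]
bin_low [(0.79, [426.0, 229.0], 1712), (0.75, [261.0, 207.0], 1075)]
bin_full [(0.71, [208.0, 158.0], 1295)]
bin_large [(0.89, [284.0, 178.0], 1961)]
side {'image': 0, 'K': [[396.45, 0.0, 274.727], [0.0, 396.45, 203.259], [0.0, 0.0, 1.0]], 'k1': -0.072, 'position': [376.103, 1059.813, 814.582], 'rotation': [[-0.982, 0.099, -0.159], [-0.187, -0.581, 0.792], [-0.014, 0.808, 0.589]]}
rocker_low []
rocker_full [(0.81, [288.0, 273.0], 296), (0.49, [248.0, 204.0], 1527)]
rocker_large [(0.47, [286.0, 220.0], 232)]
bin_low [(0.64, [266.0, 150.0], 602)]
bin_full [(0.96, [242.0, 264.0], 1351)]
bin_large [(0.64, [248.0, 206.0], 1376)]
wrist {'image': 0, 'K': [[345.695, 0.0, 276.61
[... 387 characters left out ...]
 -4.30399823]), 'joint_velocities': array([ 0.00054522,  0.08321046,  0.09123895, -0.02031702,  0.07318741,
        0.03835533,  0.21228337]), 'effort': array([-6.23262549e-04, -6.70320654e+01,  1.02361757e+00, -3.16561031e+01,
        1.54337939e-02,  2.56631545e-03, -1.24312277e-05]), 'tool_pos': array([249.59987634, 573.02599376, 245.32019544]), 'orientation': array([[ 1.13608963e-05, -9.16771456e-01,  3.99412190e-01],
       [ 6.99219151e-05,  3.99412189e-01,  9.16771454e-01],
       [-9.99999997e-01,  1.75123197e-05,  6.86400964e-05]]), 'ft_force': array([-0.10431469, -0.08062049,  0.40457654]), 'wrist_torque': array([ 0.00469629, -0.03430583,  0.04835922]), 'opening': 85.4550032152068}
```

View pics/scene0.png

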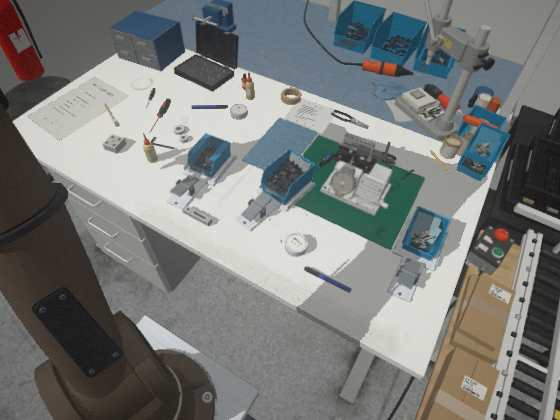

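View pics/side0.png

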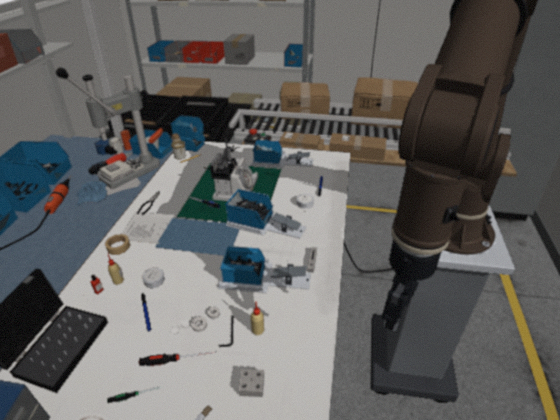

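```bash
cat > h.py <<'E'
import numpy as np,cv2
def ray(d,uv,pose=None):
    K=d["K"];k=d["k1"]
    p=np.array([(uv[0]-K[0,2])/K[0,0],(uv[1]-K[1,2])/K[1,1]])
    q=p.copy()
    for _ in range(20): q=p/(1+k*(q@q))
    c=np.array([q[0],-q[1],-1.])
    if "position" in d: R,o=np.array(d["rotation"]),np.array(d["position"])
    else:
        P,O=pose; H=np.array(d["hand_eye"]); R=O@H[:3,:3]; o=P+O@H[:3,3]
    return o,R@c
def atz(d,uv,z,pose=None):
    o,v=ray(d,uv,pose); return o+v*(z-o[2])/v[2]
def project(d,X,pose=None):
    if "position" in d: R,o=np.array(d["rotation"]),np.array(d["position"])
    else:
        P,O=pose; H=np.array(d["hand_eye"]); R=O@H[:3,:3]; o=P+O@H[:3,3]
    c=R.T@(np.asarray(X,float)-o); q=np.array([c[0],-c[1]])/-c[2]
    q=q*(1+d["k1"]*(q@q)); return np.array([K[0,0]*q[0]+K[0,2] if 0 else d["K"][0,0]*q[0]+d["K"][0,2],d["K"][1,1]*q[1]+d["K"][1,2]])
E
python3 - <<'E'
import cv2,numpy as np
im=cv2.imread("pics/scene0.png")
a=cv2.resize(im[200:310,370:470],None,fx=5,fy=5,interpolation=cv2.INTER_CUBIC)
b=cv2.resize(im[130:235,160:320],(800,525),interpolation=cv2.INTER_CUBIC)
cv2.imwrite("pics/za.png",a);cv2.imwrite("pics/zb.png",b)
E
```

```text
(no output)
```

View pics/za.png

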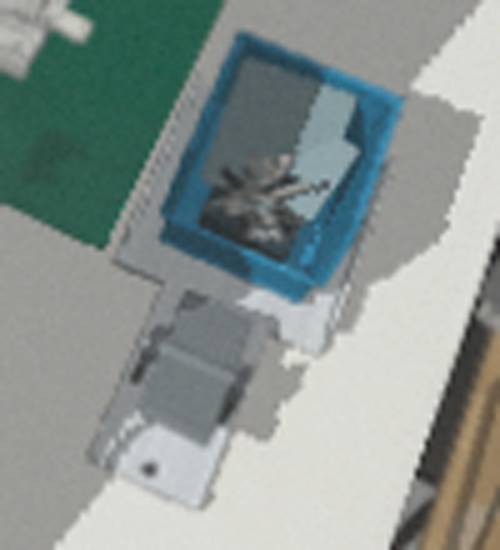

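View pics/zb.png

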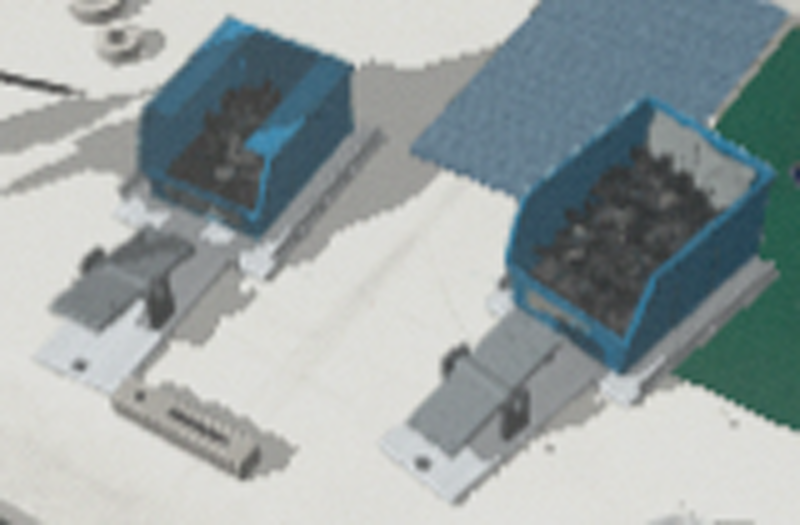

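```bash
python3 - <<'E'
from station import r
from h import *
d=r.read_camera("scene")
Z=lambda x,y:(370+x/5-.4,200+y/5-.4)
for n,p,z in [("tongL",(92,465),6),("tongR",(207,508),6),("baseFL",(113,257),6),("baseFR",(320,355),6),("rockFL",(137,420),40),("rockFR",(210,443),40),("creaseL",(160,345),36),("creaseR",(242,375),36),("binBL",(240,35),69),("binBR",(403,98),69)]:
    print(n,atz(d,Z(*p),z).round(1))
s=r.observe()
E
```

```text
tongL [ 491.4 -309.4    6. ]
tongR [ 498.8 -365.5    6. ]
baseFL [ 607.5 -275.7    6. ]
baseFR [ 607.6 -387.5    6. ]
rockFL [ 504.8 -318.2   40. ]
rockFR [ 511.3 -352.3   40. ]
creaseL [ 551.2 -313.8   36. ]
creaseR [ 556.2 -354.    36. ]
binBL [ 726.8 -285.2   69. ]
binBR [ 731.8 -371.9   69. ]
```

```bash
cat >> h.py <<'E'
def ori(yaw):
    a=np.radians(yaw); x=np.array([0,0,-1.]); z=np.array([-np.sin(a),np.cos(a),0]); return np.column_stack([x,np.cross(z,x),z])
E
python3 - <<'E'
from station import r
from h import *
O=ori(3.5)
print(r.inverse_kinematics([505,-336,200],O))
r.reach([505,-336,200],O)
r.close(20)
s=r.observe(); d=r.read_camera("wrist"); cv2.imwrite("pics/w1.png",d["image"])
np.savez("w1.npz",P=s["tool_pos"],O=s["orientation"],K=d["K"],k1=d["k1"],H=d["hand_eye"])
print(s["t"],s["tool_pos"],s["opening"],s["ft_force"])
for t in ["rocker_low","rocker_full"]:
    print([(x["score"],x["xy"],x["pixels"].sum()) for x in r.cut_out("wrist",t)])
E
```

```text
[ -8.09509776  35.18366078  58.09583947  99.14304113 -32.81660442
  64.49927427 153.62453323]
5.1667 [ 505.0066303  -336.01482394  199.99201547] -0.25512290176677893 [-0.1013424   0.09164586  0.50232131]
[(0.75, [275.8, 234.9], np.int64(2650)), (0.64, [461.7, 138.2], np.int64(1711))]
[]
```

View pics/w1.png

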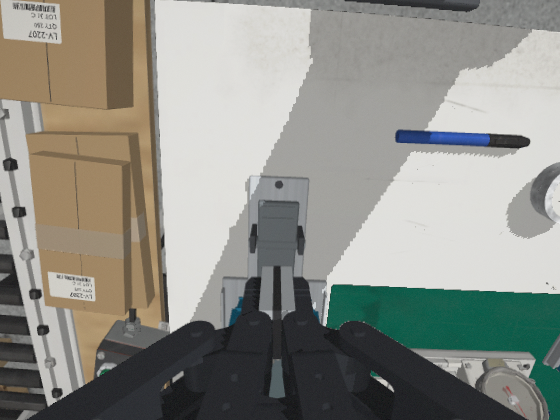

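```bash
python3 - <<'E'
from h import *
im=cv2.imread("pics/w1.png")
cv2.imwrite("pics/w1z.png",cv2.resize(im[165:295,215:345],None,fx=4.5,fy=4.5,interpolation=cv2.INTER_CUBIC))
w=np.load("w1.npz"); d=dict(K=w["K"],k1=w["k1"],hand_eye=w["H"]); pose=(w["P"],w["O"])
for n,p,z in [("tongue-y",(249,177),6),("tongue+y",(308.5,178),6),("rf-",(260,201),44),("rf+",(298,202),44),("cheek-",(253,237),38),("cheek+",(302,238),38)]:
    print(n,atz(d,p,z,pose).round(1))
E
```

```text
tongue-y [ 497.9 -362.9    6. ]
tongue+y [ 495.4 -306.1    6. ]
rf- [ 509.3 -350.1   44. ]
rf+ [ 508.2 -317.3   44. ]
cheek- [ 545.9 -355.1   38. ]
cheek+ [ 544.2 -310.4   38. ]
```

View pics/w1z.png

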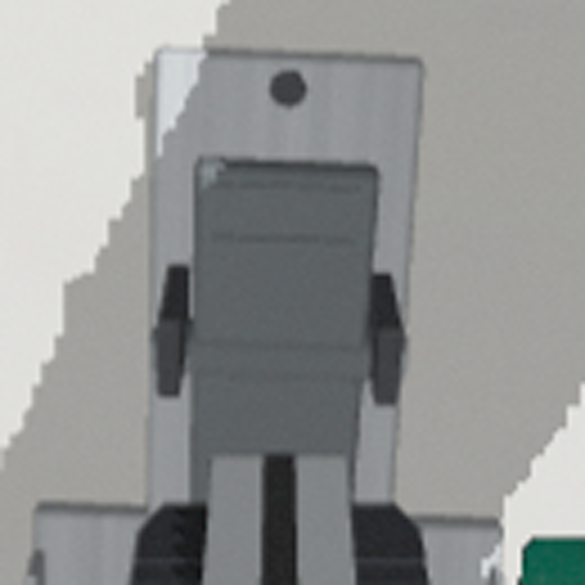

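```bash
cat > press.py <<'E'
from station import r
from h import *
O=ori(3)
r.move_l([518,-334,75],O,v=120)
f0=r.observe()["ft_force"].copy(); print(r.observe()["t"],f0.round(2))
z=64.
while z>=38:
    r.move_l([518,-334,z],O,v=40)
    s=r.observe(); f=s["ft_force"]-f0
    print(z,s["tool_pos"][2].round(2),f.round(2),round(s["t"],2))
    if f[2]>14: break
    z-=2 if z>48 else 1
d=r.read_camera("wrist"); cv2.imwrite("pics/w2.png",d["image"])
E
python3 press.py
```

```text
6.5167 [-0.05 -0.27  0.37]
64.0 63.77 [-0.1   0.41 -0.99] 6.94
62.0 61.96 [0.5  0.44 0.13] 7.19
60.0 59.89 [ 0.27  0.69 -0.77] 7.44
58.0 57.94 [-0.99 -0.15  0.21] 7.69
56.0 55.88 [1.2  0.47 0.36] 7.94
54.0 53.87 [-0.12  0.2   0.41] 8.19
52.0 51.88 [-0.13  0.93 -0.77] 8.44
50.0 49.86 [ 0.21 -0.01  0.1 ] 8.69
48.0 47.85 [-0.49  1.01 -0.53] 8.94
47.0 46.96 [-0.49  0.58 -0.  ] 9.19
46.0 45.95 [-0.48  0.15  2.17] 9.44
45.0 44.92 [-1.34  0.26  0.36] 9.69
44.0 43.96 [-0.03 -0.16  0.17] 9.94
43.0 42.92 [-0.06  0.35  0.69] 10.19
42.0 42.49 [-1.15  2.15  7.3 ] 10.44
41.0 42.15 [-2.69  4.15 15.76] 10.69
```

```bash
python3 - <<'E'
from station import r
from h import *
r.move_l([518,-334,75],v=60)
r.move_l([505,-336,200],ori(3.5),v=150)
s=r.observe(); d=r.read_camera("wrist"); cv2.imwrite("pics/w3.png",d["image"])
e=r.read_camera("scene")["image"]; cv2.imwrite("pics/s3.png",e)
a=cv2.resize(d["image"][165:295,215:345],(400,400),interpolation=cv2.INTER_CUBIC)
b=cv2.resize(e[215:315,370:470],(400,400),interpolation=cv2.INTER_CUBIC)
cv2.imwrite("pics/c3.png",np.hstack([a,b]));print(s["t"],s["ft_force"])
E
```

```text
12.45 [-0.11001698 -0.97018005  0.53339991]
```

View pics/c3.png

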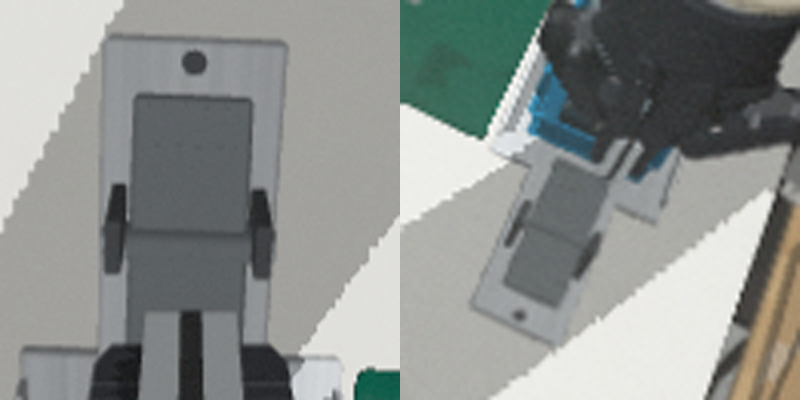

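View pics/w2.png

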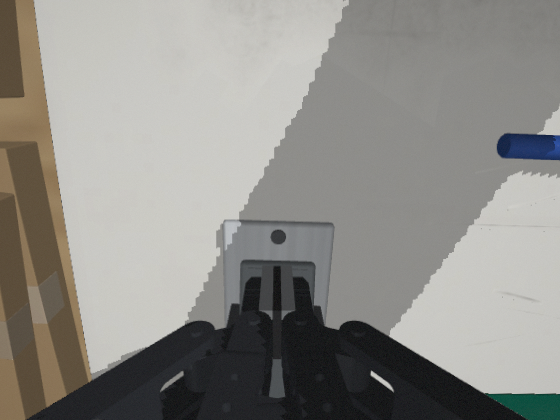

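```bash
python3 - <<'E'
from h import *
w=np.load("w1.npz"); d=dict(K=w["K"],k1=w["k1"],hand_eye=w["H"]); pose=(w["P"],w["O"])
# plate local: top at +t above mid; point (-35): z 43 raised
for q in [0,.04,.08,.3,.35,.4,.45]:
    th=.225-q   # front-up tilt
    # solve top offset h: z=32+35 sin th + h cos th = 43 at .225
    h=(43-32-35*np.sin(.225))/np.cos(.225)
    x=-45*np.cos(th)+h*np.sin(th); z=32+45*np.sin(th)+h*np.cos(th)
    a=np.radians(3); e=[]
    for y in(-18,18):
        X=[553.7+x*np.cos(a)-y*np.sin(a),-334+x*np.sin(a)+y*np.cos(a),z]; e.append(project(d,X,pose))
    print(q,np.round(e,1).tolist(),"w",round(e[1][0]-e[0][0],2),"z",round(z,1))
E
```

```text
0 [[255.0, 203.7], [296.8, 204.0]] w 41.83 z 45.2
0.04 [[255.1, 202.5], [296.7, 202.9]] w 41.62 z 43.5
0.08 [[255.2, 201.4], [296.6, 201.8]] w 41.41 z 41.7
0.3 [[255.9, 197.0], [296.1, 197.4]] w 40.21 z 31.9
0.35 [[256.0, 196.4], [296.0, 196.7]] w 39.94 z 29.6
0.4 [[256.2, 195.8], [295.8, 196.2]] w 39.66 z 27.4
0.45 [[256.3, 195.4], [295.7, 195.8]] w 39.38 z 25.2
```

```bash
python3 - <<'E'
from station import r
from h import *
r.move_l([420,-330,220],v=150)
s=r.observe(); d=r.read_camera("wrist"); e=r.read_camera("scene")["image"]; f=r.read_camera("side")["image"]
cv2.imwrite("pics/w4.png",d["image"]);cv2.imwrite("pics/s4.png",e)
a=cv2.resize(e[200:310,370:470],(400,440),interpolation=cv2.INTER_CUBIC)
b=cv2.resize(f[130:180,240:330],(396,220),interpolation=cv2.INTER_CUBIC)
b=np.vstack([b,cv2.resize(f[195:245,220:310],(396,220),interpolation=cv2.INTER_CUBIC)])
cv2.imwrite("pics/c4.png",np.hstack([a,b]));print(s["t"],s["ft_force"],s["tool_pos"])
E
```

```text
13.2833 [0.83045873 0.95787824 0.81732823] [ 421.00821733 -329.68756941  219.94954166]
```

View pics/c4.png

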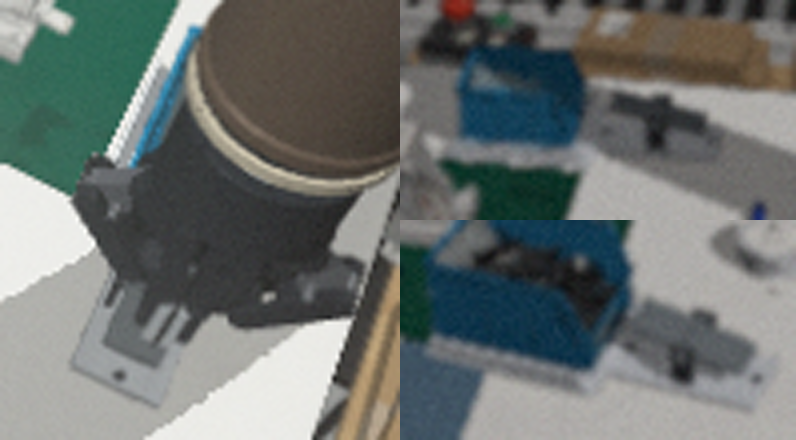

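View pics/s4.png

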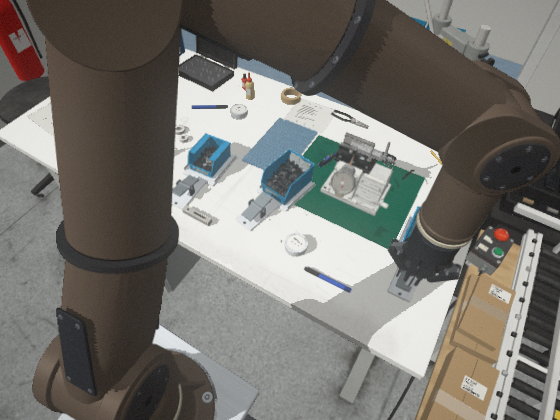

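```bash
python3 - <<'E'
from station import r
r.wait(0.3); print(r.observe()["ft_force"]); print(r.job_done())
E
```

```text
[ 1.06207142 -0.3926916  -0.30040626]
the job is handed in; nothing more can be done
None
```

I pressed the rocker of the nearly empty bin, the one on the right, fully over. I then drew the hand back and handed the job in at about 14 s. I used closed fingertips and grasped nothing.

- **Locating the rocker:** The scene and wrist cameras agreed on its pivot, near (554, -334) mm, to within about 2 mm.
- **Pressing:** I came down at (518, -334) in steps of 1 to 2 mm. Resistance jumped to 15.8 N with the fingertips at about 28 mm. The expected height there for a rocker on its stop is about 29 mm, well within the calibration error.
- **After the press:** In the wrist and side pictures the rocker slopes down at the front, like the one on the large bin. The wrist picture cannot fix the angle finely: the change in width suggests the front edge dropped about 17 mm, where 16 to 20 mm is full travel. I took "fully over" from the sharp force at the stop.
- **Everything else:** The other stands, bins and loose objects I could see look unmoved. The wrist force was back to noise, about 1 N, with the hand clear of everything.

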